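Put the violin-maker's planes away in their caddy

ROBOT

A 7-joint arm with a two-finger parallel gripper is mounted at the origin on the work surface. World frame = base frame: x ahead of the robot, y to its left, z up, the work surface at z = 0. Lengths are in m, angles in rad, forces in N, time in s.
With the tool pointing down it reaches from about 0.4 to 0.875 m from the base axis. Payload 19.3 kg.
Tool frame: the origin (TCP) lies at the very end of the fingers, on their centre line; the grasp point (between the pads) lies 19 mm behind it; z points along the fingers, y is the direction in which the jaws open and shut (so a half turn about z gives the same grasp; the last joint's range is limited). The gripper opens to 85 mm and grips with 20 to 120 N. Pads are 22 mm wide; open, the fingers measure 114 mm over their backs; the gripper's body (76 mm by 85 mm) begins 54 mm behind the grasp point. The pads swing forward as they close: fully open they stand 13 mm farther back than shut.
Start: joints at [-1.282, 0.521, -0.036, 1.599, 0.021, 1.021, -0.113], TCP at [0.219, 0.585, 0.231] pointing down, gripper open.
Joint ranges: [-2.91, 2.91], [-0.3, 2.13], [-1.5, 1.42], [0.17, 2.43], [-1.26, 4.41], [0.16, 1.93], [-2.52, 2.52]. Speed limits (rad/s): [1.89, 1.89, 2.39, 2.39, 3.01, 3.01, 3.01].

INTERFACE

Orientations are given as [roll, pitch, yaw] about the fixed x, y, z axes, in that order (R = Rz(yaw) Ry(pitch) Rx(roll)).
In Python, from workcell import bot, vision, job_done gives the robot as it stands.
- The arm moves only by the tool arm_command, never from a script. Its arguments are lists of equal length, an entry for each row: "gripper": the finger opening in cm, from 0 to 8.54; "slide": the shift along the tool's x, y, z in cm, a list of three; "turn": the turn, a rotation vector about the tool's x, y, z in degrees, a list of three. A call has 1 to 5 rows; each row is the pose to reach, as a shift and turn from the pose commanded when the call began, along the tool's axes at that moment; what a row does not reach only later rows make up. A row lasts 1/8 s, in which the tool goes at most 62.5 mm and 10.7 degrees, less where a joint would pass 70% of its speed; a pose out of reach is approached as far as the arm can. A call with a gripper value outside its range is refused whole. The fingers move at their own pace and stop on an object; "force" is the grip in N (left out, the last holds). Time passes only in rows, so rows that repeat a pose let the fingers close. It gives the time, the measured TCP pose, the force and the opening at its end, in the units of the state.
- bot.observe(): the state, without advancing time (a new reading comes with each control period).
- vision.grab_frame(name): name is "scene" or "top"; returns the picture (400x640x3 uint8, blue, green, red); there is no depth.
- vision.camera_model(name): a dict with "mtx" (3x3 intrinsics, pixels), "T" (4x4, takes a point from camera to world coordinates). Camera axes: x right, y down, z forward; pixel columns grow to the right and rows downward; lengths in m; the calibration is good to about 2 mm. A picture is of the moment at which its call begins. camera_model takes no time and is no camera call.
- job_done(): hands the job in, once; it reports no verdict.
The state is a dict: "clock": time; "qpos": joint angles; "qd": joint speeds; "joint_efforts": joint torques, N m; "position": TCP position; "tool_rot": TCP orientation; "force": force on the tool from outside, world axes, zero at the start; "moment": the same for the moment, N m; "grip_width": finger opening in m.
Only numpy, scipy, OpenCV 4.12 (cv2) and the standard library are available. Lean on these libraries where they do the work, as an engineer would, in place of code of your own. Each camera call takes 0.05 s, during which the arm holds its last target. There are 200 camera calls.

TASK

Put the four little wooden planes away in the caddy: each one stands upright in the nest made for its size, flat on the nest's floor and lying lengthwise along it (either way round). The two sanding blocks look like planes but have no iron: leave them where they are on the bench.

Things in the scene. Friction and masses are not known exactly. Their poses are not given: they have to be found in the camera images.
- plane_a: the smallest of four small wooden violin-maker's planes: 38 mm long (its x), 22 mm wide (its y), flat parallel sides, body 30 mm high, pale wood; heel (-x end) rounded seen from above, a dark throat in the top, and a steel iron and wedge leaning out of the top to 43 mm height. Stands loose on the bench. Origin: centre of the underside; z up
- plane_b: the second smallest of four small wooden violin-maker's planes: 52 mm long (its x), 26 mm wide (its y), flat parallel sides, body 30 mm high, pale wood; heel (-x end) rounded seen from above, a dark throat in the top, and a steel iron and wedge leaning out of the top to 43 mm height. Stands loose on the bench. Origin: centre of the underside; z up
- plane_c: the second largest of four small wooden violin-maker's planes: 66 mm long (its x), 30 mm wide (its y), flat parallel sides, body 30 mm high, pale wood; heel (-x end) rounded seen from above, a dark throat in the top, and a steel iron and wedge leaning out of the top to 43 mm height. Stands loose on the bench. Origin: centre of the underside; z up
- plane_d: the largest of four small wooden violin-maker's planes: 80 mm long (its x), 34 mm wide (its y), flat parallel sides, body 30 mm high, pale wood; heel (-x end) rounded seen from above, a dark throat in the top, and a steel iron and wedge leaning out of the top to 43 mm height. Stands loose on the bench. Origin: centre of the underside; z up
- nest_a: the smallest of four fixed open nests in a row (72 mm pitch, order varies) on one caddy; for plane_a. Dark wood, cork floor; inside 52 mm long (x), 36 mm wide (y), 7 mm spare all round. Walls 4 mm thick, rim 6 mm above the floor; middle 40 mm of the long sides open for fingers. Origin: centre of underside, 8 mm above the bench; floor 3 mm above origin. Caddy's edge strip 16 mm above the bench
- nest_b: the second smallest of four fixed open nests in a row (72 mm pitch, order varies) on one caddy; for plane_b. Dark wood, cork floor; inside 66 mm long (x), 40 mm wide (y), 7 mm spare all round. Walls 4 mm thick, rim 6 mm above the floor; middle 40 mm of the long sides open for fingers. Origin: centre of underside, 8 mm above the bench; floor 3 mm above origin. Caddy's edge strip 16 mm above the bench
- nest_c: the second largest of four fixed open nests in a row (72 mm pitch, order varies) on one caddy; for plane_c. Dark wood, cork floor; inside 80 mm long (x), 44 mm wide (y), 7 mm spare all round. Walls 4 mm thick, rim 6 mm above the floor; middle 40 mm of the long sides open for fingers. Origin: centre of underside, 8 mm above the bench; floor 3 mm above origin. Caddy's edge strip 16 mm above the bench
- nest_d: the largest of four fixed open nests in a row (72 mm pitch, order varies) on one caddy; for plane_d. Dark wood, cork floor; inside 94 mm long (x), 48 mm wide (y), 7 mm spare all round. Walls 4 mm thick, rim 6 mm above the floor; middle 40 mm of the long sides open for fingers. Origin: centre of underside, 8 mm above the bench; floor 3 mm above origin. Caddy's edge strip 16 mm above the bench
- block_b: a sanding block, not a plane: the same pale wood and the same 52 x 26 x 30 mm (x, y, z) as plane_b, but square at both ends, plain top, no iron, wedge or throat, thin cork sole. Loose. Origin: centre of the underside
- block_c: a sanding block, not a plane: the same pale wood and the same 66 x 30 x 30 mm (x, y, z) as plane_c, but square at both ends, plain top, no iron, wedge or throat, thin cork sole. Loose. Origin: centre of the underside
Things that resemble listed ones, but are neither listed nor needed, are in the scene too. Leave any blue, orange or red look-alike of the plane_b alone.

How it is judged:
By the outcome, as a careful person would: the job done as asked, in the order asked, and still so for the second after the job is handed in, with the robot touching nothing.
It also fails if it takes over 90 s, if anything falls off the work surface, if the arm or the gripper's body presses on something with over 40 N, if the wrist force passes 120 N, or if a joint passes its speed limit or range.

## Working session

There is one attempt and no reset: what is moved stays moved. The work goes in short steps, Python scripts to look and compute and a tool call to move; the robot and the scene stay as the last step left them, time stands still between calls to the robot, and variables do not carry over. Pictures are saved under pics/ and viewed, about 12 in all and at most 16, crops included, and the job is handed in when it is done.

Besides the shell and the picture viewer there is one more tool, called after "Request:" as name(argument=value, ...), one argument or row to a line, values as JSON. arm_command: Moves the arm, as the interface text tells. Its arguments: {"type":"object","properties":{"gripper":{"type":"array","items":{"type":"number"}},"slide":{"type":"array","items":{"type":"array","items":{"type":"number"}}},"turn":{"type":"array","items":{"type":"array","items":{"type":"number"}}},"force":{"type":"number"}},"required":["gripper","slide","turn"]}

```bash
mkdir -p pics
python3 - <<'E'
from workcell import bot, vision
import cv2
s=bot.observe(); print(s)
for n in("scene","top"):
    cv2.imwrite(f"pics/{n}0.png",vision.grab_frame(n)); print(vision.camera_model(n))
E
```

```text
{'clock': 0.0, 'qpos': array([-1.28221053,  0.52200433, -0.03634037,  1.59997598,  0.02117312,
        1.0210795 , -0.11277476]), 'qd': array([-0.00179731,  0.00205546, -0.00079772,  0.00066913,  0.00065676,
        0.00106409,  0.00183578]), 'joint_efforts': array([-3.04864470e-04, -9.27110624e+01,  1.97991170e+00, -3.69954944e+01,
        1.78517879e-02,  7.86799559e-03, -8.56541965e-05]), 'position': array([0.21936839, 0.58489871, 0.23074307]), 'tool_rot': array([-3.14051007e+00,  4.65366029e-05,  2.78281876e+00]), 'force': array([-0.15799994, -0.64919894, -0.37474161]), 'moment': array([-0.04390383, -0.03739235, -0.00829636]), 'grip_width': 0.0852891365345337}
{'mtx': array([[389.3285712 ,   0.        , 317.84050178],
       [  0.        , 389.3285712 , 194.75393238],
       [  0.        ,   0.        ,   1.        ]]), 'T': array([[-0.05781726,  0.78708886, -0.61412401,  0.95583976],
       [ 0.99832566,  0.04665865, -0.03418845,  0.00540311],
       [ 0.00174485, -0.61507244, -0.78846868,  0.62117883],
       [ 0.        ,  0.        ,  0.        ,  1.        ]])}
{'mtx': array([[449.33348687,   0.        , 318.61525199],
       [  0.        , 449.33348687, 199.77161855],
       [  0.        ,   0.        ,   1.        ]]), 'T': array([[-0.01578753, -0.99387166,  0.1094069 ,  0.4034181 ],
       [-0.99986531,  0.01618334,  0.00273066,  0.0067057 ],
       [-0.0044845 , -0.10934905, -0.9939933 ,  1.00272336],
       [ 0.        ,  0.        ,  0.        ,  1.        ]])}
```

View pics/top0.png

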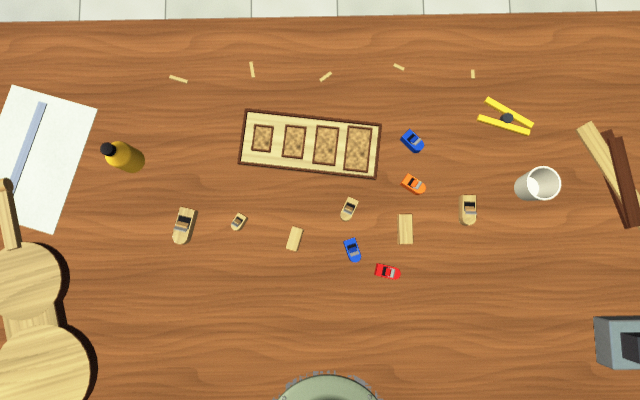

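View pics/scene0.png

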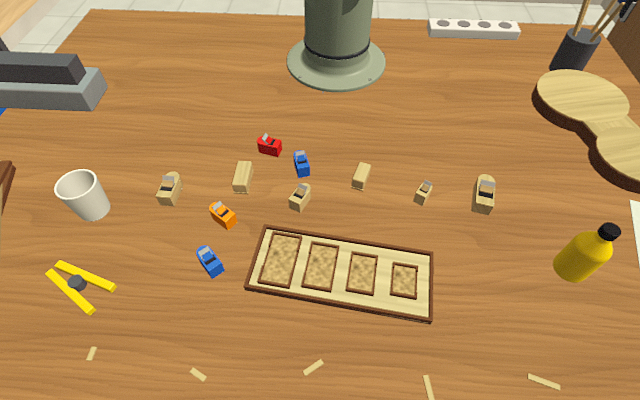

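Top view candidates: planes with irons at (184,226), (238,222), (349,208) and (469,209). Plain blocks to leave are at (294,238) and (405,228). Coloured look-alikes to leave are blue (412,141) and (352,250), orange (413,184) and red (388,271). Next I measure sizes and poses, and check with one crop.

```bash
cat > h.py <<'E'
import cv2,numpy as np
from workcell import bot,vision
def ray(cam,uv,z):
    m=vision.camera_model(cam);T=m["T"]
    d=np.c_[np.asarray(uv,float).reshape(-1,2),np.ones(len(np.asarray(uv).reshape(-1,2)))]@np.linalg.inv(m["mtx"]).T@T[:3,:3].T
    o=T[:3,3]; return (o+d*((z-o[2])/d[:,2])[:,None])[:,:2]
def rect(P):
    (c,(w,h),a)=cv2.minAreaRect((P*1000).astype(np.float32))
    if w<h: w,h,a=h,w,a+90
    return np.round(c,1),round(w,1),round(h,1),round((a+90)%180-90,1)
def mask(im,seed,r=34):
    hsv=cv2.cvtColor(im,cv2.COLOR_BGR2HSV)
    u,v=seed; b=cv2.cvtColor(im,cv2.COLOR_BGR2LAB).astype(float)
    sub=(slice(max(v-r,0),v+r),slice(max(u-r,0),u+r))
    return sub,hsv[sub],b[sub]
E
python3 - <<'E'
from h import *
im=cv2.imread("pics/top0.png")
hsv=cv2.cvtColor(im,cv2.COLOR_BGR2HSV)
for n,p in dict(plane=(180,238),block=(405,235),bench=(260,260),bench2=(440,230),cork=(357,150),board=(308,120),edge=(310,174)).items(): print(n,hsv[p[1],p[0]])
c=cv2.resize(im[90:285,150:500],None,fx=2.28,fy=2.28,interpolation=cv2.INTER_CUBIC)
cv2.imwrite("pics/crop1.png",c)
E
```

```text
plane [ 22 104 226]
block [ 23 105 231]
bench [ 14 152 181]
bench2 [ 14 154 189]
cork [ 20 129 200]
board [ 26  85 235]
edge [ 13 153 182]
```

View pics/crop1.png

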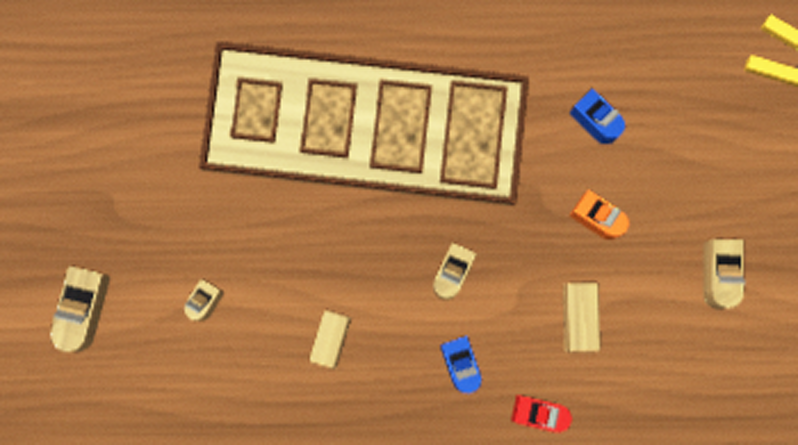

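Run:
```python
from h import *
im=cv2.imread("pics/top0.png")
S=4
big=cv2.resize(im,None,fx=S,fy=S,interpolation=cv2.INTER_CUBIC)
hsv=cv2.cvtColor(big,cv2.COLOR_BGR2HSV)
m=cv2.inRange(hsv,(17,40,95),(32,132,255))
def und(c): return (c.reshape(-1,2)+.5)/S-.5
def sub(mm,u,v,ru,rv):
    o=np.zeros_like(mm);o[(v-rv)*S:(v+rv)*S,(u-ru)*S:(u+ru)*S]=mm[(v-rv)*S:(v+rv)*S,(u-ru)*S:(u+ru)*S];return o
for n,(u,v) in dict(d=(184,226),a=(238,222),b=(349,208),c=(469,209),blkb=(294,238),blkc=(405,228)).items():
    cs,_=cv2.findContours(sub(m,u,v,21,26 if n!='b' else 20),cv2.RETR_EXTERNAL,cv2.CHAIN_APPROX_NONE)
    pts=np.vstack([und(c) for c in cs if cv2.contourArea(c)>60*1])
    print(n,rect(ray("top",pts,.015)),len(cs))
# caddy
mb=cv2.inRange(hsv,(20,30,170),(32,112,255))
mb=sub(mb,310,144,78,40)
mb=cv2.morphologyEx(mb,cv2.MORPH_OPEN,np.ones((5,5)))
cs,h=cv2.findContours(mb,cv2.RETR_CCOMP,cv2.CHAIN_APPROX_NONE)
for c,hh in zip(cs,h[0]):
    if cv2.contourArea(c)>1500: print("hole" if hh[3]>=0 else "outer",rect(ray("top",und(c),.015)))
# nest floors: cork region
mk=cv2.inRange(hsv,(15,60,160),(25,200,255))
for n,u,v in(("a",262,138),("b",294,142),("c",326,146),("d",357,149)):
    cs,_=cv2.findContours(sub(mk&~mb,u,v,17,28),cv2.RETR_EXTERNAL,cv2.CHAIN_APPROX_NONE)
    c=max(cs,key=cv2.contourArea);print("cork",n,rect(ray("top",und(c),.014)))
```

```text
d (array([459.9, 309.2]), 82.0, 40.0, -10.4) 15
a (array([465.6, 187.9]), 39.2, 26.3, -31.1) 2
b (array([490.7, -55.4]), 54.1, 27.2, -26.5) 1
c (array([ 485.2, -317.9]), 67.5, 37.3, -3.1) 6
blkb (array([427.8,  64.5]), 51.8, 27.0, -17.4) 1
blkc (array([ 445.3, -178.8]), 66.1, 32.8, 0.1) 6
outer (array([639.4,  27.8]), 298.2, 114.6, 82.5)
hole (array([626.2, -79.2]), 106.2, 58.3, -7.4)
hole (array([635.4,  -7.8]), 92.1, 54.2, -7.4)
hole (array([644.9,  63.4]), 78.2, 50.5, -7.4)
hole (array([654.3, 134.6]), 63.9, 47.2, -7.4)
cork a (array([654.2, 134.6]), 51.6, 36.6, -8.0)
cork b (array([645.3,  63.4]), 65.6, 40.9, -7.3)
cork c (array([635.4,  -7.7]), 79.2, 44.5, -7.7)
cork d (array([625.9, -78.8]), 93.6, 48.5, -7.4)
```

The crop confirms it: four pale planes with throat and iron, and the nests run a, b, c, d from left to right. Measured sizes match. I refine the plane angles from the lit top faces, and add a move calculator.

```bash
cat >> h.py <<'E'
from scipy.spatial.transform import Rotation as Ro
def go(x,y,z,yaw):
    """shift (cm) and turn (deg) in tool axes to a tool-down pose, x,y,z in mm, yaw deg (mod 180)"""
    s=bot.observe();R=Ro.from_euler('xyz',s["tool_rot"]);cur=np.degrees(s["tool_rot"][2])
    yaw+=180*round((cur-yaw)/180)
    t=R.inv().apply(np.array([x,y,z])/1000-s["position"])*100
    r=(R.inv()*Ro.from_euler('xyz',[180,0,yaw],degrees=True)).as_rotvec(degrees=True)
    print("slide",t.round(2),"turn",r.round(1),"| t",round(s["clock"],2),"pos",s["position"].round(4),"rot",np.degrees(s["tool_rot"]).round(1),"F",s["force"].round(1),"w",round(s["grip_width"]*1000,1),"q",s["qpos"].round(2))
E
python3 - <<'E'
from h import *
im=cv2.imread("pics/top0.png");S=4
big=cv2.resize(im,None,fx=S,fy=S,interpolation=cv2.INTER_CUBIC)
hsv=cv2.cvtColor(big,cv2.COLOR_BGR2HSV)
m=cv2.inRange(hsv,(17,40,200),(32,132,255))
for n,(u,v) in dict(d=(184,226),a=(238,222),b=(349,208),c=(469,209)).items():
    o=np.zeros_like(m);r=26 if n in'dc' else 17;sl=np.s_[(v-r)*S:(v+r)*S,(u-20)*S:(u+20)*S];o[sl]=m[sl]
    cs,_=cv2.findContours(o,cv2.RETR_EXTERNAL,cv2.CHAIN_APPROX_NONE)
    pts=np.vstack([(c.reshape(-1,2)+.5)/S-.5 for c in cs if cv2.contourArea(c)>60])
    print(n,rect(ray("top",pts,.03)))
go(460,309,150,-14)
E
```

```text
d (array([459.2, 306.2]), 79.4, 33.7, -14.0)
a (array([465.6, 187. ]), 38.2, 21.6, -31.7)
b (array([489.9, -54.9]), 51.1, 26.2, -25.6)
c (array([ 483.5, -315.9]), 65.8, 29.7, -2.9)
slide [-32.21 -17.38   8.1 ] turn [-0.1  0.  -6.6] | t 0.1 pos [0.2194 0.5849 0.2308] rot [-179.9    0.   159.4] F [ 0.8  0.1 -0.2] w 85.7 q [-1.28  0.52 -0.04  1.6   0.02  1.02 -0.11]
```

Request:
arm_command(
  gripper=[6.5,6.5,6.5,6.5,6.5],
  slide=[
    [-32.3,-17.2,8],
    [-32.3,-17.2,8],
    [-32.3,-17.2,8],
    [-32.3,-17.2,8],
    [-32.3,-17.2,8],
  ],
  turn=[
    [0,0,-6.6],
    [0,0,-6.6],
    [0,0,-6.6],
    [0,0,-6.6],
    [0,0,-6.6],
  ],
  force=40,
)

```text
clock: 0.72
position: [0.4224, 0.3545, 0.1641]
tool_rot: [-3.142, -0.0, 2.898]
force: [1.3, 0.9, 0.2]
grip_width: 0.065
```

```bash
python3 -c "
from h import *
go(459,306.5,60,-14)"
```

```text
slide [-4.71 -3.78 10.41] turn [-0.  -0.   0.1] | t 0.72 pos [0.4224 0.3545 0.1641] rot [-180.    -0.   166.1] F [1.3 0.9 0.2] w 65.0 q [-0.78  0.49 -0.03  1.86  0.02  0.79  0.5 ]
```

Request:
arm_command(
  gripper=[6.5,6.5,6.5,6.5],
  slide=[
    [-4.7,-3.8,10.4],
    [-4.7,-3.8,10.4],
    [-4.7,-3.8,10.4],
    [-4.7,-3.8,10.4],
  ],
  turn=[
    [0,0,0],
    [0,0,0],
    [0,0,0],
    [0,0,0],
  ],
)

```text
clock: 1.23
position: [0.4577, 0.3087, 0.061]
tool_rot: [3.141, -0.0, 2.898]
force: [0.3, 0.4, 0.0]
grip_width: 0.065
```

```bash
python3 -c "
from h import *
go(459,306.5,4,-14)
cv2.imwrite('pics/s1.png',vision.grab_frame('scene')[100:300,300:640].repeat(2,0).repeat(2,1))"
```

```text
slide [-0.18 -0.19  5.7 ] turn [ 0.  -0.   0.1] | t 1.23 pos [0.4577 0.3087 0.061 ] rot [180.   -0.  166.1] F [0.3 0.4 0. ] w 65.0 q [-0.68  0.65 -0.03  1.92  0.03  0.58  0.6 ]
```

View pics/s1.png

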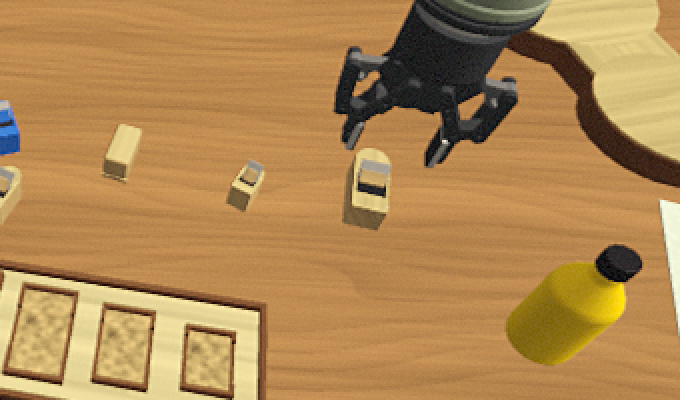

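The gripper stands over plane d at crop (370,190), with the fingers to both sides; the apparent offset is from its height. I descend and close.

Request:
arm_command(
  gripper=[6.5,6.5,6.5,2,2],
  slide=[
    [-0.1,-0.1,3],
    [-0.1,-0.1,5.6],
    [-0.1,-0.1,5.6],
    [-0.1,-0.1,5.6],
    [-0.1,-0.1,5.6],
  ],
  turn=[
    [0,0,0],
    [0,0,0],
    [0,0,0],
    [0,0,0],
    [0,0,0],
  ],
)

```text
clock: 1.9
position: [0.4591, 0.3075, 0.0061]
tool_rot: [3.14, 0.001, 2.898]
force: [-3.1, -0.3, 13.0]
grip_width: 0.0335
```

Request:
arm_command(
  gripper=[2,2,2],
  slide=[
    [0,0,0],
    [0,0,0],
    [0,0,0],
  ],
  turn=[
    [0,0,0],
    [0,0,0],
    [0,0,0],
  ],
)

```text
clock: 2.28
position: [0.4591, 0.3075, 0.0062]
tool_rot: [3.14, 0.001, 2.898]
force: [-1.5, -0.1, 11.7]
grip_width: 0.0337
```

```bash
python3 -c "
from h import *
go(459,306.5,90,-14)"
```

```text
slide [-0.02 -0.09 -8.38] turn [0.1 0.1 0.1] | t 2.27 pos [0.4591 0.3075 0.0062] rot [1.799e+02 1.000e-01 1.661e+02] F [-1.5 -0.1 11.7] w 33.7 q [-0.68  0.74 -0.03  1.93  0.04  0.47  0.6 ]
```

Request:
arm_command(
  gripper=[2,2,2,2],
  slide=[
    [0,0,-3],
    [0,0,-8.4],
    [0,0,-8.4],
    [0,0,-8.4],
  ],
  turn=[
    [0,0,0],
    [0,0,0],
    [0,0,0],
    [0,0,0],
  ],
)

```text
clock: 2.78
position: [0.4586, 0.3069, 0.089]
tool_rot: [3.141, 0.0, 2.898]
force: [0.1, 0.7, -1.6]
grip_width: 0.0335
```

```bash
python3 -c "
from h import *
go(626,-79,90,-7.4)"
```

```text
slide [-25.56 -33.41  -0.11] turn [ 0.   0.  -6.6] | t 2.77 pos [0.4586 0.3069 0.089 ] rot [180.   0. 166.] F [ 0.1  0.7 -1.6] w 33.5 q [-0.68  0.6  -0.03  1.91  0.03  0.63  0.6 ]
```

Request:
arm_command(
  gripper=[2,2,2,2,2],
  slide=[
    [-25.6,-33.4,0],
    [-25.6,-33.4,0],
    [-25.6,-33.4,0],
    [-25.6,-33.4,0],
    [-25.6,-33.4,0],
  ],
  turn=[
    [0,0,-6.6],
    [0,0,-6.6],
    [0,0,-6.6],
    [0,0,-6.6],
    [0,0,-6.6],
  ],
)

```text
clock: 3.4
position: [0.5832, 0.0183, 0.0875]
tool_rot: [-3.141, -0.002, 3.013]
force: [1.2, 1.3, -0.8]
grip_width: 0.0334
```

```bash
python3 -c "
from h import *
go(626,-79,60,-7.4)"
```

```text
slide [-5.5  -9.1   2.75] turn [-0.  -0.1  0. ] | t 3.4 pos [0.5832 0.0183 0.0875] rot [-1.800e+02 -1.000e-01  1.726e+02] F [ 1.2  1.3 -0.8] w 33.4 q [-0.07  0.64 -0.08  1.82  0.08  0.68  1.24]
```

Request:
arm_command(
  gripper=[2,2,2,2,2],
  slide=[
    [-5.5,-9.1,2.7],
    [-5.5,-9.1,2.7],
    [-5.5,-9.1,2.7],
    [-5.5,-9.1,2.7],
    [-5.5,-9.1,2.7],
  ],
  turn=[
    [0,0,0],
    [0,0,0],
    [0,0,0],
    [0,0,0],
    [0,0,0],
  ],
)

```text
clock: 4.03
position: [0.6258, -0.0757, 0.0614]
tool_rot: [3.141, -0.001, 3.015]
force: [0.5, 0.6, -1.7]
grip_width: 0.0334
```

```bash
python3 -c "
from h import *
go(626,-79,18,-7.4)
cv2.imwrite('pics/s2.png',vision.grab_frame('scene')[150:350,200:480].repeat(2,0).repeat(2,1))"
```

```text
slide [-0.06 -0.32  4.34] turn [ 0.  -0.   0.1] | t 4.03 pos [ 0.6258 -0.0757  0.0614] rot [180.   -0.  172.7] F [ 0.5  0.6 -1.7] w 33.4 q [ 0.08  0.74 -0.09  1.7   0.09  0.71  1.4 ]
```

View pics/s2.png

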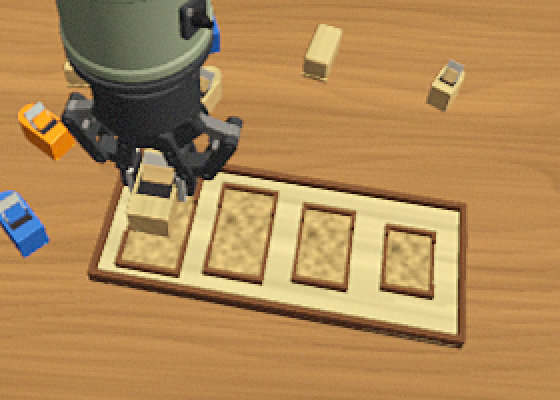

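Plane d is held level over the nest d, at crop (150,190). Lower part way and check.

Request:
arm_command(
  gripper=[2,2,2,2],
  slide=[
    [0,-0.2,1.5],
    [0,-0.2,3.8],
    [0,-0.2,3.8],
    [0,-0.2,3.8],
  ],
  turn=[
    [0,0,0],
    [0,0,0],
    [0,0,0],
    [0,0,0],
  ],
)

```text
clock: 4.58
position: [0.626, -0.079, 0.0238]
tool_rot: [-3.142, 0.0, 3.013]
force: [-0.6, -0.7, -0.5]
grip_width: 0.0337
```

```bash
python3 -c "
from h import *
go(626,-79,18,-7.4)"
```

```text
slide [-0.   -0.    0.58] turn [-0.   0.   0.1] | t 4.58 pos [ 0.626  -0.079   0.0238] rot [-180.     0.   172.7] F [-0.6 -0.7 -0.5] w 33.7 q [ 0.09  0.8  -0.08  1.71  0.1   0.64  1.39]
```

Request:
arm_command(
  gripper=[2,2,5,5,5],
  slide=[
    [0,0,0.5],
    [0,0,0.6],
    [0,0,0.6],
    [0,0,0.6],
    [0,0,0.6],
  ],
  turn=[
    [0,0,0],
    [0,0,0],
    [0,0,0],
    [0,0,0],
    [0,0,0],
  ],
)

```text
clock: 5.2
position: [0.626, -0.0791, 0.0177]
tool_rot: [-3.142, 0.0, 3.013]
force: [0.4, 0.7, 0.8]
grip_width: 0.0499
```

Request:
arm_command(
  gripper=[5,5,5,5],
  slide=[
    [0,0,-2],
    [0,0,-5],
    [0,0,-9],
    [0,0,-9],
  ],
  turn=[
    [0,0,0],
    [0,0,0],
    [0,0,0],
    [0,0,0],
  ],
)

```text
clock: 5.7
position: [0.6277, -0.0793, 0.1119]
tool_rot: [3.141, 0.006, 3.013]
force: [-0.1, -0.1, 0.1]
grip_width: 0.0497
```

```bash
python3 -c "
from h import *
go(465.6,187.3,100,-31.5)"
```

```text
slide [19.51 24.36  1.09] turn [ 0.1  0.3 24.1] | t 5.7 pos [ 0.6277 -0.0793  0.1119] rot [180.    0.3 172.6] F [-0.1 -0.1  0.1] w 49.7 q [ 0.09  0.67 -0.09  1.68  0.08  0.79  1.41]
```

Request:
arm_command(
  gripper=[5,5,5,5,5],
  slide=[
    [19.5,24.4,0.5],
    [19.5,24.4,0.5],
    [19.5,24.4,0.5],
    [19.5,24.4,0.5],
    [19.5,24.4,0.5],
  ],
  turn=[
    [0,0,10],
    [0,0,20],
    [0,0,24.1],
    [0,0,24.1],
    [0,0,24.1],
  ],
)

```text
clock: 6.32
position: [0.4625, 0.1896, 0.1031]
tool_rot: [3.141, 0.0, 2.593]
force: [1.6, 0.5, -0.2]
grip_width: 0.0499
```

```bash
python3 -c "
from h import *
go(465.6,187.3,60,-31.5)"
```

```text
slide [-0.38 -0.04  4.31] turn [0. 0. 0.] | t 6.33 pos [0.4625 0.1896 0.1031] rot [180.    0.  148.5] F [ 1.6  0.5 -0.2] w 49.9 q [-0.53  0.52  0.03  2.04 -0.02  0.59  0.54]
```

Request:
arm_command(
  gripper=[5,5,5],
  slide=[
    [-0.2,0,4.3],
    [-0.2,0,4.3],
    [-0.2,0,4.3],
  ],
  turn=[
    [0,0,0],
    [0,0,0],
    [0,0,0],
  ],
)

```text
clock: 6.7
position: [0.4661, 0.1862, 0.0606]
tool_rot: [3.141, 0.0, 2.591]
force: [0.8, 0.2, -0.1]
grip_width: 0.0501
```

```bash
python3 -c "
from h import *
go(465.6,187.3,8,-31.5)"
```

```text
slide [0.1  0.07 5.26] turn [ 0.  0. -0.] | t 6.7 pos [0.4661 0.1862 0.0606] rot [180.    0.  148.5] F [ 0.8  0.2 -0.1] w 50.1 q [-0.51  0.6   0.02  2.05 -0.03  0.49  0.55]
```

Request:
arm_command(
  gripper=[5,5,5,1,1],
  slide=[
    [0.1,0.1,3],
    [0.1,0.1,5.2],
    [0.1,0.1,5.2],
    [0.1,0.1,5.2],
    [0.1,0.1,5.2],
  ],
  turn=[
    [0,0,0],
    [0,0,0],
    [0,0,0],
    [0,0,0],
    [0,0,0],
  ],
)

```text
clock: 7.32
position: [0.466, 0.1883, 0.009]
tool_rot: [3.14, 0.001, 2.592]
force: [-0.9, -0.4, 9.6]
grip_width: 0.0212
```

Request:
arm_command(
  gripper=[1,1,1],
  slide=[
    [0,0,0],
    [0,0,0],
    [0,0,0],
  ],
  turn=[
    [0,0,0],
    [0,0,0],
    [0,0,0],
  ],
)

```text
clock: 7.7
position: [0.4659, 0.1883, 0.009]
tool_rot: [3.14, 0.001, 2.592]
force: [-0.5, -2.1, 12.5]
grip_width: 0.0214
```

```bash
python3 -c "
from h import *
go(465.6,187.3,90,-31.5)"
```

```text
slide [-0.03 -0.09 -8.1 ] turn [0.1 0.1 0. ] | t 7.7 pos [0.4659 0.1883 0.009 ] rot [1.799e+02 1.000e-01 1.485e+02] F [-0.5 -2.1 12.5] w 21.4 q [-0.51  0.7   0.02  2.06 -0.03  0.38  0.54]
```

Request:
arm_command(
  gripper=[1,1,1,1],
  slide=[
    [0,0,-3],
    [0,0,-8],
    [0,0,-8],
    [0,0,-8],
  ],
  turn=[
    [0,0,0],
    [0,0,0],
    [0,0,0],
    [0,0,0],
  ],
)

```text
clock: 8.2
position: [0.4652, 0.1883, 0.0881]
tool_rot: [3.141, 0.0, 2.593]
force: [-0.5, -0.1, -1.1]
grip_width: 0.0214
```

```bash
python3 -c "
from h import *
go(654.2,134.6,80,-7.4)"
```

```text
slide [-18.92   5.28   0.82] turn [  0.    0.  -24.1] | t 8.2 pos [0.4652 0.1883 0.0881] rot [179.9   0.  148.5] F [-0.5 -0.1 -1.1] w 21.4 q [-0.52  0.55  0.03  2.04 -0.03  0.56  0.54]
```

Request:
arm_command(
  gripper=[1,1,1,1,1],
  slide=[
    [-18.9,5.3,0.8],
    [-18.9,5.3,0.8],
    [-18.9,5.3,0.8],
    [-18.9,5.3,0.8],
    [-18.9,5.3,0.8],
  ],
  turn=[
    [0,0,-10],
    [0,0,-20],
    [0,0,-24.1],
    [0,0,-24.1],
    [0,0,-24.1],
  ],
)

```text
clock: 8.82
position: [0.6532, 0.1345, 0.0781]
tool_rot: [-3.141, -0.002, 3.012]
force: [-0.2, 1.5, -0.5]
grip_width: 0.0212
```

```bash
python3 -c "
from h import *
go(654.2,134.6,26,-7.4)"
```

```text
slide [-0.11  0.03  5.21] turn [-0.  -0.1 -0. ] | t 8.82 pos [0.6532 0.1345 0.0781] rot [-1.800e+02 -1.000e-01  1.726e+02] F [-0.2  1.5 -0.5] w 21.2 q [-0.23  0.76 -0.09  1.59  0.09  0.8   1.08]
```

Request:
arm_command(
  gripper=[1,1,1,1],
  slide=[
    [0,0,2.5],
    [0,0,5.3],
    [0,0,5.3],
    [0,0,5.3],
  ],
  turn=[
    [0,0,0],
    [0,0,0],
    [0,0,0],
    [0,0,0],
  ],
)

```text
clock: 9.32
position: [0.6538, 0.1355, 0.0276]
tool_rot: [3.141, 0.0, 3.014]
force: [-0.1, 0.6, -0.9]
grip_width: 0.0212
```

```bash
python3 -c "
from h import *
go(654.2,134.6,20.5,-7.4)"
```

```text
slide [-0.05 -0.09  0.71] turn [0.  0.  0.1] | t 9.32 pos [0.6538 0.1355 0.0276] rot [180.    0.  172.7] F [-0.1  0.6 -0.9] w 21.2 q [-0.24  0.83 -0.09  1.6   0.1   0.71  1.07]
```

Request:
arm_command(
  gripper=[1,1,3.8,3.8,3.8],
  slide=[
    [0,-0.1,0.6],
    [0,-0.1,0.65],
    [0,-0.1,0.65],
    [0,-0.1,0.65],
    [0,-0.1,0.65],
  ],
  turn=[
    [0,0,0],
    [0,0,0],
    [0,0,0],
    [0,0,0],
    [0,0,0],
  ],
)

```text
clock: 9.95
position: [0.6539, 0.1338, 0.0202]
tool_rot: [3.142, 0.0, 3.013]
force: [-0.3, 0.2, -0.3]
grip_width: 0.0381
```

Request:
arm_command(
  gripper=[3.8,3.8,5,5],
  slide=[
    [0,0,-2],
    [0,0,-5],
    [0,0,-9],
    [0,0,-9],
  ],
  turn=[
    [0,0,0],
    [0,0,0],
    [0,0,0],
    [0,0,0],
  ],
)

```text
clock: 10.45
position: [0.6558, 0.1342, 0.1147]
tool_rot: [3.139, 0.006, 3.013]
force: [0.4, 0.9, -0.7]
grip_width: 0.0499
```

```bash
python3 -c "
from h import *
go(490,-55,100,-25.8)"
```

```text
slide [ 14.02 -20.89   1.34] turn [ 0.2  0.3 18.4] | t 10.45 pos [0.6558 0.1342 0.1147] rot [179.9   0.3 172.6] F [ 0.4  0.9 -0.7] w 49.9 q [-0.23  0.72 -0.1   1.57  0.08  0.85  1.08]
```

Request:
arm_command(
  gripper=[5,5,5,5,5],
  slide=[
    [14,-20.8,1],
    [14,-20.8,1],
    [14,-20.8,1],
    [14,-20.8,1],
    [14,-20.8,1],
  ],
  turn=[
    [0,0,9],
    [0,0,18.4],
    [0,0,18.4],
    [0,0,18.4],
    [0,0,18.4],
  ],
)

```text
clock: 11.08
position: [0.4855, -0.0581, 0.1005]
tool_rot: [-3.14, -0.001, 2.687]
force: [0.6, 0.7, -0.3]
grip_width: 0.0502
```

```bash
python3 -c "
from h import *
go(490,-55,60,-25.8)"
```

```text
slide [-0.27  0.48  4.05] turn [-0.1 -0.  -0.2] | t 11.07 pos [ 0.4855 -0.0581  0.1005] rot [-179.9   -0.   154. ] F [ 0.6  0.7 -0.3] w 50.2 q [ 0.02  0.51 -0.03  2.06  0.03  0.57  1.09]
```

Request:
arm_command(
  gripper=[5,5,5],
  slide=[
    [-0.2,0.3,4],
    [-0.2,0.3,4],
    [-0.2,0.3,4],
  ],
  turn=[
    [0,0,0],
    [0,0,0],
    [0,0,0],
  ],
)

```text
clock: 11.45
position: [0.4918, -0.0525, 0.0609]
tool_rot: [3.142, 0.0, 2.692]
force: [-0.3, 0.9, 0.8]
grip_width: 0.0501
```

```bash
python3 -c "
from h import *
go(490,-55,9,-25.8)"
```

```text
slide [ 0.05 -0.3   5.19] turn [0.  0.  0.1] | t 11.45 pos [ 0.4918 -0.0525  0.0609] rot [180.    0.  154.3] F [-0.3  0.9  0.8] w 50.1 q [ 0.01  0.59 -0.03  2.07  0.03  0.49  1.07]
```

Request:
arm_command(
  gripper=[5,5,5,1.4,1.4],
  slide=[
    [0.1,-0.3,3],
    [0.1,-0.3,5.1],
    [0.1,-0.3,5.1],
    [0.1,-0.3,5.1],
    [0.1,-0.3,5.1],
  ],
  turn=[
    [0,0,0],
    [0,0,0],
    [0,0,0],
    [0,0,0],
    [0,0,0],
  ],
)

```text
clock: 12.08
position: [0.49, -0.055, 0.0105]
tool_rot: [3.141, 0.002, 2.692]
force: [-1.8, 0.1, 9.7]
grip_width: 0.0251
```

Request:
arm_command(
  gripper=[1.4,1.4,1.4],
  slide=[
    [0,0,0],
    [0,0,0],
    [0,0,0],
  ],
  turn=[
    [0,0,0],
    [0,0,0],
    [0,0,0],
  ],
)

```text
clock: 12.45
position: [0.49, -0.055, 0.0105]
tool_rot: [3.141, 0.002, 2.692]
force: [-1.8, 0.4, 9.2]
grip_width: 0.0252
```

Request:
arm_command(
  gripper=[1.4,1.4,1.4,1.4],
  slide=[
    [0,0,-3],
    [0,0,-8],
    [0,0,-8],
    [0,0,-8],
  ],
  turn=[
    [0,0,0],
    [0,0,0],
    [0,0,0],
    [0,0,0],
  ],
)

```text
clock: 12.95
position: [0.4894, -0.055, 0.0897]
tool_rot: [3.141, 0.001, 2.692]
force: [0.5, 0.2, -1.4]
grip_width: 0.0249
```

```bash
python3 -c "
from h import *
go(645.1,63.4,80,-7.4)"
```

```text
slide [-8.87 17.43  0.99] turn [  0.    0.1 -18.4] | t 12.95 pos [ 0.4894 -0.055   0.0897] rot [1.800e+02 1.000e-01 1.542e+02] F [ 0.5  0.2 -1.4] w 24.9 q [ 0.02  0.53 -0.03  2.06  0.03  0.55  1.08]
```

Request:
arm_command(
  gripper=[1.4,1.4,1.4,1.4,1.4],
  slide=[
    [-8.9,17.4,0.9],
    [-8.9,17.4,0.9],
    [-8.9,17.4,0.9],
    [-8.9,17.4,0.9],
    [-8.9,17.4,0.9],
  ],
  turn=[
    [0,0,-9],
    [0,0,-18.4],
    [0,0,-18.4],
    [0,0,-18.4],
    [0,0,-18.4],
  ],
)

```text
clock: 13.58
position: [0.6442, 0.063, 0.0787]
tool_rot: [-3.141, -0.002, 3.014]
force: [0.0, -0.1, -1.1]
grip_width: 0.0251
```

```bash
python3 -c "
from h import *
go(645.1,63.4,28,-7.4)"
```

```text
slide [-0.1   0.05  5.07] turn [-0.  -0.1  0.1] | t 13.57 pos [0.6442 0.063  0.0787] rot [-1.800e+02 -1.000e-01  1.727e+02] F [ 0.  -0.1 -1.1] w 25.1 q [-0.12  0.74 -0.11  1.64  0.1   0.77  1.17]
```

Request:
arm_command(
  gripper=[1.4,1.4,1.4,1.4],
  slide=[
    [0,0,2.5],
    [0,0,5.2],
    [0,0,5.2],
    [0,0,5.2],
  ],
  turn=[
    [0,0,0],
    [0,0,0],
    [0,0,0],
    [0,0,0],
  ],
)

```text
clock: 14.08
position: [0.645, 0.0624, 0.029]
tool_rot: [-3.141, 0.0, 3.012]
force: [0.1, -0.2, -0.7]
grip_width: 0.0251
```

```bash
python3 -c "
from h import *
go(645.1,63.4,22,-7.4)"
```

```text
slide [0.01 0.1  0.7 ] turn [-0.  0. -0.] | t 14.07 pos [0.645  0.0624 0.029 ] rot [-180.     0.   172.6] F [ 0.1 -0.2 -0.7] w 25.1 q [-0.12  0.81 -0.1   1.66  0.11  0.68  1.16]
```

Request:
arm_command(
  gripper=[1.4,1.4,4.2,4.2,4.2],
  slide=[
    [0,0.1,0.6],
    [0,0.1,0.65],
    [0,0.1,0.65],
    [0,0.1,0.65],
    [0,0.1,0.65],
  ],
  turn=[
    [0,0,0],
    [0,0,0],
    [0,0,0],
    [0,0,0],
    [0,0,0],
  ],
)

```text
clock: 14.7
position: [0.6452, 0.0641, 0.0217]
tool_rot: [3.142, 0.0, 3.013]
force: [0.9, -0.2, -0.3]
grip_width: 0.042
```

Request:
arm_command(
  gripper=[4.2,4.2,5.5,5.5],
  slide=[
    [0,0,-2],
    [0,0,-5],
    [0,0,-9],
    [0,0,-9],
  ],
  turn=[
    [0,0,0],
    [0,0,0],
    [0,0,0],
    [0,0,0],
  ],
)

```text
clock: 15.2
position: [0.6471, 0.0643, 0.1161]
tool_rot: [3.14, 0.006, 3.013]
force: [1.1, 0.7, -0.1]
grip_width: 0.0554
```

```bash
python3 -c "
from h import *
go(484,-316,100,-2.9)"
```

```text
slide [ 11.3  -39.81   1.48] turn [ 0.1  0.3 -4.5] | t 15.2 pos [0.6471 0.0643 0.1161] rot [179.9   0.3 172.6] F [ 1.1  0.7 -0.1] w 55.4 q [-0.12  0.69 -0.11  1.62  0.09  0.83  1.17]
```

Request:
arm_command(
  gripper=[5.5,5.5,5.5,5.5,5.5],
  slide=[
    [11.2,-39.8,0.8],
    [11.2,-39.8,0.8],
    [11.2,-39.8,0.8],
    [11.2,-39.8,0.8],
    [11.2,-39.8,0.8],
  ],
  turn=[
    [0,0,-4.5],
    [0,0,-4.5],
    [0,0,-4.5],
    [0,0,-4.5],
    [0,0,-4.5],
  ],
)

```text
clock: 15.82
position: [0.5217, -0.2251, 0.1061]
tool_rot: [-3.141, 0.0, 3.092]
force: [1.0, -1.0, 0.4]
grip_width: 0.055
```

```bash
python3 -c "
from h import *
go(484,-316,60,-2.9)"
```

```text
slide [ 3.32 -9.26  4.61] turn [-0.  0.  0.] | t 15.82 pos [ 0.5217 -0.2251  0.1061] rot [-180.     0.   177.1] F [ 1.  -1.   0.4] w 55.0 q [ 0.41  0.6  -0.14  1.85  0.12  0.7   1.71]
```

Request:
arm_command(
  gripper=[5.5,5.5,5.5,5.5],
  slide=[
    [3.3,-9.2,4.6],
    [3.3,-9.2,4.6],
    [3.3,-9.2,4.6],
    [3.3,-9.2,4.6],
  ],
  turn=[
    [0,0,0],
    [0,0,0],
    [0,0,0],
    [0,0,0],
  ],
)

```text
clock: 16.32
position: [0.4856, -0.3131, 0.0599]
tool_rot: [3.141, 0.0, 3.092]
force: [-0.3, 1.2, 0.3]
grip_width: 0.0549
```

```bash
python3 -c "
from h import *
go(484,-316,8,-2.9)"
```

```text
slide [ 0.14 -0.3   5.19] turn [0.  0.  0.1] | t 16.32 pos [ 0.4856 -0.3131  0.0599] rot [180.    0.  177.2] F [-0.3  1.2  0.3] w 54.9 q [ 0.57  0.68 -0.14  1.84  0.15  0.63  1.86]
```

Request:
arm_command(
  gripper=[5.5,5.5,5.5,1.8,1.8],
  slide=[
    [0.1,-0.2,3],
    [0.1,-0.2,5.2],
    [0.1,-0.2,5.2],
    [0.1,-0.2,5.2],
    [0.1,-0.2,5.2],
  ],
  turn=[
    [0,0,0],
    [0,0,0],
    [0,0,0],
    [0,0,0],
    [0,0,0],
  ],
)

```text
clock: 16.95
position: [0.485, -0.3155, 0.0089]
tool_rot: [-3.141, 0.002, 3.092]
force: [-0.9, 2.4, 4.1]
grip_width: 0.0294
```

Request:
arm_command(
  gripper=[1.8,1.8,1.8],
  slide=[
    [0,0,0],
    [0,0,0],
    [0,0,0],
  ],
  turn=[
    [0,0,0],
    [0,0,0],
    [0,0,0],
  ],
)

```text
clock: 17.32
position: [0.485, -0.3155, 0.0089]
tool_rot: [-3.141, 0.002, 3.092]
force: [0.5, 2.0, 4.7]
grip_width: 0.0292
```

Request:
arm_command(
  gripper=[1.8,1.8,1.8,1.8],
  slide=[
    [0,0,-3],
    [0,0,-8],
    [0,0,-8],
    [0,0,-8],
  ],
  turn=[
    [0,0,0],
    [0,0,0],
    [0,0,0],
    [0,0,0],
  ],
)

```text
clock: 17.82
position: [0.4841, -0.3156, 0.0879]
tool_rot: [-3.141, 0.001, 3.092]
force: [-0.4, -0.3, -2.6]
grip_width: 0.0291
```

```bash
python3 -c "
from h import *
go(635.4,-7.8,80,-7.4)"
```

```text
slide [-13.58  31.49   0.79] turn [-0.   0.   4.5] | t 17.82 pos [ 0.4841 -0.3156  0.0879] rot [-180.     0.   177.1] F [-0.4 -0.3 -2.6] w 29.1 q [ 0.58  0.64 -0.14  1.83  0.14  0.68  1.87]
```

Request:
arm_command(
  gripper=[1.8,1.8,1.8,1.8,1.8],
  slide=[
    [-13.6,31.5,0],
    [-13.6,31.5,0],
    [-13.6,31.5,0],
    [-13.6,31.5,0],
    [-13.6,31.5,0],
  ],
  turn=[
    [0,0,4.5],
    [0,0,4.5],
    [0,0,4.5],
    [0,0,4.5],
    [0,0,4.5],
  ],
)

```text
clock: 18.45
position: [0.6222, -0.0332, 0.0865]
tool_rot: [-3.141, -0.002, 3.013]
force: [0.6, 0.2, -1.1]
grip_width: 0.0292
```

```bash
python3 -c "
from h import *
go(635.4,-7.8,80,-7.4)"
```

```text
slide [-0.99  2.69  0.64] turn [-0.  -0.1  0. ] | t 18.45 pos [ 0.6222 -0.0332  0.0865] rot [-1.800e+02 -1.000e-01  1.726e+02] F [ 0.6  0.2 -1.1] w 29.2 q [ 0.03  0.7  -0.1   1.71  0.1   0.74  1.32]
```

Request:
arm_command(
  gripper=[1.8,1.8,1.8,1.8],
  slide=[
    [-1,2.7,0.6],
    [-1,2.7,0.6],
    [-1,2.7,0.6],
    [-1,2.7,0.6],
  ],
  turn=[
    [0,0,0],
    [0,0,0],
    [0,0,0],
    [0,0,0],
  ],
)

```text
clock: 18.95
position: [0.635, -0.011, 0.0813]
tool_rot: [-3.141, -0.0, 3.012]
force: [-0.1, -0.4, -1.0]
grip_width: 0.0295
```

```bash
python3 -c "
from h import *
go(635.4,-7.8,26,-7.4)"
```

```text
slide [0.   0.33 5.53] turn [-0. -0. -0.] | t 18.95 pos [ 0.635  -0.011   0.0813] rot [-180.    -0.   172.6] F [-0.1 -0.4 -1. ] w 29.5 q [-0.01  0.72 -0.1   1.68  0.1   0.75  1.29]
```

Request:
arm_command(
  gripper=[1.8,1.8,1.8,1.8],
  slide=[
    [0,0.3,2],
    [0,0.3,5.4],
    [0,0.3,5.4],
    [0,0.3,5.4],
  ],
  turn=[
    [0,0,0],
    [0,0,0],
    [0,0,0],
    [0,0,0],
  ],
)

```text
clock: 19.45
position: [0.636, -0.0069, 0.0279]
tool_rot: [3.142, 0.0, 3.013]
force: [0.4, -0.5, -1.5]
grip_width: 0.0293
```

```bash
python3 -c "
from h import *
go(635.4,-7.8,20.4,-7.4)"
```

```text
slide [ 0.05 -0.1   0.75] turn [0. 0. 0.] | t 19.45 pos [ 0.636  -0.0069  0.0279] rot [180.    0.  172.6] F [ 0.4 -0.5 -1.5] w 29.3 q [-0.02  0.8  -0.09  1.69  0.11  0.66  1.27]
```

Request:
arm_command(
  gripper=[1.8,1.8,4.6,4.6,4.6],
  slide=[
    [0,-0.1,0.6],
    [0,-0.1,0.7],
    [0,-0.1,0.7],
    [0,-0.1,0.7],
    [0,-0.1,0.7],
  ],
  turn=[
    [0,0,0],
    [0,0,0],
    [0,0,0],
    [0,0,0],
    [0,0,0],
  ],
)

```text
clock: 20.08
position: [0.6358, -0.0077, 0.0207]
tool_rot: [-3.142, 0.0, 3.013]
force: [-0.0, 0.9, -0.3]
grip_width: 0.046
```

Request:
arm_command(
  gripper=[4.6,4.6,4.6,4.6,4.6],
  slide=[
    [0,0,-2],
    [0,0,-6],
    [0,0,-12],
    [0,0,-15],
    [0,0,-15],
  ],
  turn=[
    [0,0,0],
    [0,0,0],
    [0,0,0],
    [0,0,0],
    [0,0,0],
  ],
)

```text
clock: 20.7
position: [0.637, -0.0077, 0.1745]
tool_rot: [3.141, 0.005, 3.013]
force: [-0.2, -0.3, -0.1]
grip_width: 0.0462
```

Request:
arm_command(
  gripper=[4.6,4.6,4.6,4.6,4.6],
  slide=[
    [15,25,0],
    [15,25,0],
    [15,25,0],
    [15,25,0],
    [15,25,0],
  ],
  turn=[
    [0,0,0],
    [0,0,0],
    [0,0,0],
    [0,0,0],
    [0,0,0],
  ],
)

```text
clock: 21.32
position: [0.5171, 0.2621, 0.1706]
tool_rot: [3.141, -0.001, 3.016]
force: [0.3, -0.8, 0.1]
grip_width: 0.0459
```

Run:
```python
from h import *
go(480,300,170,-7)
t=vision.grab_frame("top");s=vision.grab_frame("scene")
cv2.imwrite("pics/t3raw.png",t)
cv2.imwrite("pics/t3.png",cv2.resize(t[90:285,150:500],None,fx=2.28,fy=2.28,interpolation=cv2.INTER_CUBIC))
cv2.imwrite("pics/s3.png",cv2.resize(s[170:340,130:470],None,fx=2.3,fy=2.3,interpolation=cv2.INTER_CUBIC))
```

```text
slide [4.16 3.29 0.06] turn [ 0.  -0.  -0.2] | t 21.32 pos [0.5171 0.2621 0.1706] rot [180.   -0.  172.8] F [ 0.3 -0.8  0.1] w 45.9 q [-0.47  0.52 -0.14  1.78  0.09  0.85  0.79]
```

View pics/t3.png

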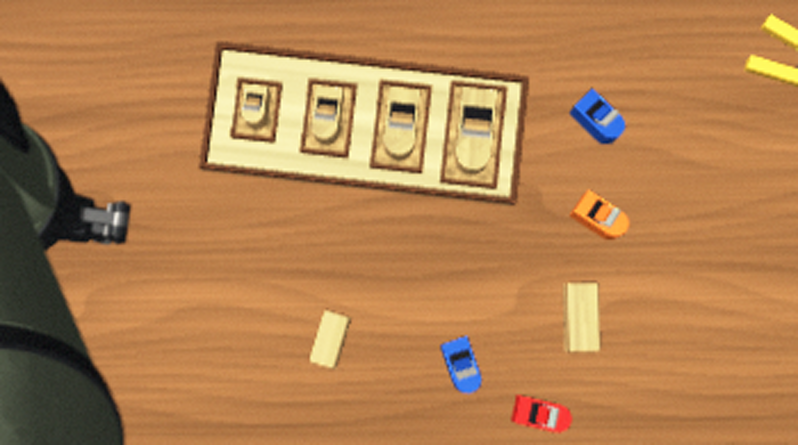

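View pics/s3.png

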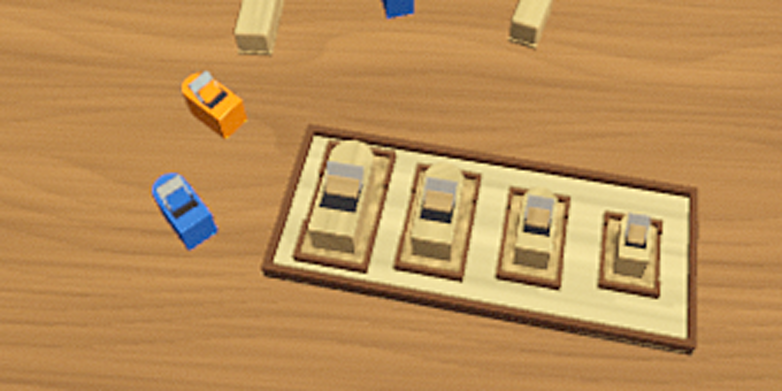

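Both views show all four planes upright and centred in their own nests, at top-crop (254,105), (327,115), (402,125) and (475,137). The blocks and look-alikes are where they were. I let the arm settle, then hand in.

Request:
arm_command(
  gripper=[4.6,4.6,4.6],
  slide=[
    [0,0,0],
    [0,0,0],
    [0,0,0],
  ],
  turn=[
    [0,0,0],
    [0,0,0],
    [0,0,0],
  ],
)

```text
clock: 21.8
position: [0.5194, 0.2584, 0.1705]
tool_rot: [-3.141, -0.0, 3.012]
force: [0.9, 0.3, -0.0]
grip_width: 0.0463
```

```bash
python3 -c "
from workcell import job_done
print(job_done())"
```

```text
the job is handed in; nothing more can be done
None
```

All four planes are in the nests made for their sizes, placed in the order d, a, b, c, and the job was handed in at about 22 s of the 90 s allowed.

- **Planes:** in the last top and scene pictures, each stands upright, clear of its nest's walls and lengthwise along it. I judged this by eye and did not measure the final fit.
- **Left alone:** the two sanding blocks and the blue, orange and red look-alikes are where they were at the start.
- **Arm:** it was clear of everything and at rest at hand-in. The highest wrist force I read was about 13 N, while gripping.

No check failed or disagreed.

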